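# Make up two repair kits at the electronics bench

### The arm

A 6-joint arm with a two-finger parallel gripper is mounted at the origin on the work surface. World frame = base frame: x ahead of the robot, y to its left, z up, the work surface at z = 0. Lengths are in m, angles in rad, forces in N, time in s.
With the tool pointing down it reaches from about 0.375 to 0.9 m from the base axis. Payload 3.1 kg.
Tool frame: the origin (TCP) lies at the very end of the fingers, on their centre line; the grasp point (between the pads) lies 19 mm behind it; z points along the fingers, y is the line along which they close (so a half turn about z gives the same grasp; the last joint's range is limited). The gripper opens to 87 mm and grips with 3 to 60 N. Pads are 19 mm wide; open, the fingers measure 117 mm over their backs; the gripper's body (75 mm by 190 mm) begins 51 mm behind the grasp point.
Start: joints at [-1.355, 0.527, 1.433, -0, 1.181, -0.178], TCP at [0.24, -0.577, 0.223] pointing down, gripper open.
Joint ranges: [-3.08, 3.08], [-0.75, 2.2], [0.22, 2.44], [-1.43, 4.57], [0, 2.65], [-2.85, 2.85]. Speed limits (rad/s): [2.79, 2.79, 3.14, 3.14, 3.14, 3.14].

### API

Orientations are given as a unit quaternion [x, y, z, w].
In Python, from rig import robot gives the robot as it stands. The module is installed in compiled form; this text tells all that it offers.
- The arm moves only by the tool play_rows, never from a script. Its argument "steps" is one flat list of numbers, 5 for each row, row after row: the opening, from -1 (shut) to 1 (fully open), then the shift along the tool's x, y, z as a fraction of full scale, then the turn about the tool's z as a fraction of full scale. In form: [claw, tx, ty, tz, twist, claw, tx, ty, tz, twist, ...]. A call has exactly 10 rows; each row shifts and turns the commanded pose from where the row before left it, along the tool's axes as they then stand; what a row does not reach is not made up. Full scale, the value 1, is 0.03 m for a shift and 0.1 rad for a turn. A row lasts 1/10 s, in which the tool goes at most 50 mm and 8.59 degrees, less where a joint would pass 70% of its speed; a pose out of reach is approached as far as the arm can. A call with a number of a shift or a turn outside -1 to 1 is refused whole. A call with a gripper value outside its range is refused whole. The fingers move at their own pace and stop on an object; "grip_force" is the grip in N (left out, the last holds). Time passes only in rows, so rows that do not move let the fingers close, or fill a call up. It gives the time, the measured TCP pose, the force, the opening and the grip force at its end, in the units of the state.
- robot.get_obs(): the state, without advancing time (a new reading comes with each control period).
- robot.camera(name): name is "side" or "top" or "wrist"; returns a dict with "image" (384x512x3 uint8, red, green, blue), "mtx" (3x3 intrinsics, pixels), "D" ([k1, k2, p1, p2, k3] as OpenCV has them; the pictures are not rectified), "rvec" (rotation vector, rad) and "tvec" (3), from world to camera coordinates, as OpenCV has them. Camera axes: x right, y down, z forward; pixel columns grow to the right and rows downward; lengths in m; the calibration is good to about 2 mm. A picture is of the moment at which its call begins. There is no depth.
- robot.hand_in(): hands the job in; it is judged then, once.
The state is a dict: "time": time; "q": joint angles; "joint_velocities": joint speeds; "joint_torque": joint torques, N m; "position": TCP position; "tool_rot": TCP orientation; "ft_force": force on the tool from outside, world axes, zero at the start; "moment": the same for the moment, N m; "grip_width": finger opening in m; "grip_force": force on a finger pad.
Only numpy, scipy, OpenCV 4.12 (cv2) and the standard library are available. Lean on these libraries where they do the work, as an engineer would, in place of code of your own. Each camera call takes 0.05 s, during which the arm holds its last target. There are 200 camera calls.

### The job

Make up two repair kits from the stock on the mat. In the long three-pocket tray put the largest capacitor in the pocket next to the finger tab, the choke in the middle pocket and the relay in the pocket farthest from the tab; in the short two-pocket tray put the heat sink in the wide pocket and the smallest capacitor in the narrow one. Every part must end up upright, flat on its pocket's floor and let go; leave the middle-sized capacitor standing where it is.

Things in the scene. Friction and masses are not known exactly. Their poses are not given: they have to be found in the camera images.
- cap_large: Largest of three black electrolytic capacitor cans with silver tops: upright cylinder, 40 mm diameter, 55 mm tall. About 85 g. Origin at the centre of its underside, z up; stands upright at any yaw on the bench (z = 0) at the start. 
- cap_medium: Middle-sized of three black electrolytic capacitor cans with silver tops: upright cylinder, 30 mm diameter, 40 mm tall. A spare that is not part of either kit. Origin at the centre of its underside, z up; stands upright at any yaw on the bench (z = 0) at the start. 
- cap_small: Smallest of three black electrolytic capacitor cans with silver tops: upright cylinder, 20 mm diameter, 30 mm tall. About 20 g. Origin at the centre of its underside, z up; stands upright at any yaw on the bench (z = 0) at the start. 
- relay: Plug-in relay: upright block with a black foot and a clear cover showing a copper coil, 28 mm along its x, 22 mm along its y, 36 mm tall. About 35 g. Origin at the centre of its underside, z up; stands upright at any yaw on the bench (z = 0) at the start. 
- choke: Choke: a copper-wound ring standing on edge on a black foot. Foot 40 mm along x, 26 mm along y, 5 mm thick; the ring is a disc of 36 mm diameter in the x-z plane, 14 mm thick along y, its top 40 mm above the underside; pinch it across y, above the foot. About 50 g. Origin at the centre of its underside, z up; stands upright at any yaw on the bench (z = 0) at the start. 
- heatsink: Aluminium heat sink with upright fins: block 42 mm along x, 25 mm along y (the fins' outer edges), 38 mm tall. About 60 g. Origin at the centre of its underside, z up; stands upright at any yaw on the bench (z = 0) at the start. 
- tray_three: Long fixed aluminium tray, dark floor, flat, any yaw, 184 mm (x) by 68 mm (y), three pockets in a row along x; an 18 mm finger tab sticks out at its -x end. Origin: centre of its underside, tab not counted. Pocket floors at z 3 mm, rims at z 11 mm, walls 4 mm. Pockets 56 mm (x) by 60 mm (y), centred at y 0, x -60 mm (next to the tab), 0 (middle), +60 mm (farthest from the tab).
- tray_two: Short fixed aluminium tray, dark floor, no tab, flat, any yaw, 122 mm (x) by 68 mm (y), two pockets. Origin: centre of its underside. Pocket floors at z 3 mm, rims at z 11 mm, walls 4 mm. Wide pocket 66 mm (x) by 60 mm (y), centred at x -24 mm, y 0; narrow pocket 44 mm (x) by 60 mm (y), centred at x +35 mm, y 0.

How it is judged:
At the end, for the whole second after the job is handed in: Each of the five parts stands in its pocket: flat on the floor (2.5 mm), centre within 18 mm (long tray), 23 mm (wide) or 14 mm (narrow) of the pocket centre along x and 22 mm along y, upright (0.1 rad), at rest, released. The middle-sized capacitor is upright within 15 mm of its start (x of cap_large in the frame of tray_three between -0.078 and -0.042 m and y of cap_large in the frame of tray_three between -0.022 and 0.022 m and z of cap_large in the frame of tray_three between 0.0005 and 0.0055 m and angle between each of cap_large, choke, relay, heatsink, cap_small, cap_medium's own z axis and vertical below 0.1 rad and linear speed of each of cap_large, choke, relay, heatsink, cap_small below 0.02 m/s and angular speed of each of cap_large, choke, relay, heatsink, cap_small below 0.2 rad/s and contact force between each of cap_large, choke, relay, heatsink, cap_small and the fingers below 0.05 N and x of choke in the frame of tray_three between -0.018 and 0.018 m and y of choke in the frame of tray_three between -0.022 and 0.022 m and z of choke in the frame of tray_three between 0.0005 and 0.0055 m and x of relay in the frame of tray_three between 0.042 and 0.078 m and y of relay in the frame of tray_three between -0.022 and 0.022 m and z of relay in the frame of tray_three between 0.0005 and 0.0055 m and x of heatsink in the frame of tray_two between -0.047 and -0.001 m and y of heatsink in the frame of tray_two between -0.022 and 0.022 m and z of heatsink in the frame of tray_two between 0.0005 and 0.0055 m and x of cap_small in the frame of tray_two between 0.021 and 0.049 m and y of cap_small in the frame of tray_two between -0.022 and 0.022 m and z of cap_small in the frame of tray_two between 0.0005 and 0.0055 m and distance of cap_medium from where it was at the start of the episode below 0.015 m); the robot touches nothing.
It fails at once if the middle-sized capacitor is moved 15 mm or more, or tipped (distance of cap_medium from where it was at the start of the episode above 0.015 m or angle between cap_medium's own z axis and vertical above 0.3 rad).
It also fails if it takes over 115 s, if anything falls off the work surface, if the arm or the gripper's body presses on something with over 40 N, if the wrist force passes 120 N, or if a joint passes its speed limit or range.

## Working session

There is one attempt and no reset: what is moved stays moved. The work goes in short steps, Python scripts to look and compute and a tool call to move; the robot and the scene stay as the last step left them, time stands still between calls to the robot, and variables do not carry over. Pictures are saved under pics/ and viewed, at most 14 in all, crops included, and the job is handed in when it is done.

Besides the shell and the picture viewer there is one more tool, called after ">>>" as name(argument=value, ...) on one line, values as JSON. play_rows: Moves the arm, as the interface text tells. Shift numbers are shares of 0.03 m and turn numbers shares of 0.1 rad, none past 1 either way. Its arguments: {"type":"object","properties":{"steps":{"type":"array"},"grip_force":{"type":"number"}},"required":["steps"]}

```bash
mkdir -p pics
python3 - <<'E'
from rig import robot
import cv2,pickle
o=robot.get_obs();print({k:o[k] for k in("time","position","tool_rot","grip_width")})
d={}
for n in("top","side"):
    c=robot.camera(n);d[n]=c;cv2.imwrite(f"pics/{n}0.png",cv2.resize(c["image"][:,:,::-1],(768,576)));print(n,c["mtx"],c["D"],c["rvec"],c["tvec"])
pickle.dump(d,open("c0.pkl","wb"))
E
```

```text
{'time': 0.0, 'position': array([ 0.24023259, -0.57619307,  0.22158134]), 'tool_rot': array([ 9.80583311e-01,  1.96099973e-01, -2.37417628e-05, -1.08132573e-03]), 'grip_width': 0.08711248376189223}
top [[386.47649832   0.         256.24040198]
 [  0.         386.47649832 189.50402835]
 [  0.           0.           1.        ]] [-0.05190877  0.          0.          0.          0.        ] [ 2.17033413 -2.14493703  0.14323644] [-0.00557576  0.5288623   0.7572118 ]
side [[412.82444813   0.         260.07328246]
 [  0.         412.82444813 189.53707239]
 [  0.           0.           1.        ]] [-0.11612579  0.          0.          0.          0.        ] [ 0.49908506 -2.81294564  1.03961822] [0.50612986 0.16083247 0.71731028]
```

View pics/top0.png

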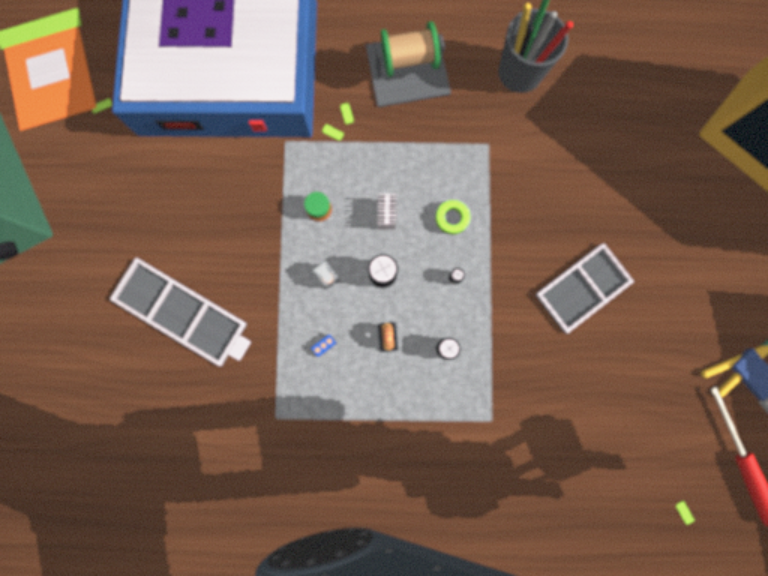

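View pics/side0.png

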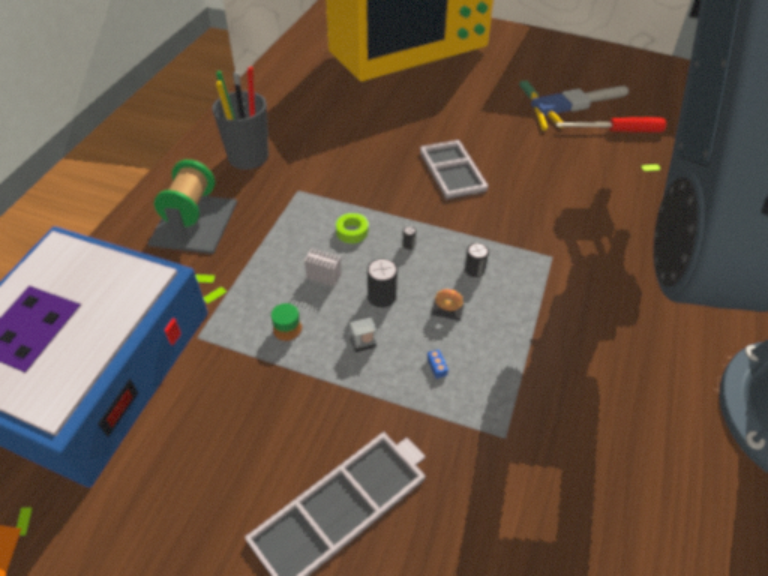

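The top view (shown at 1.5x) has the large cap at (383,269), medium at (449,348), small at (457,275), relay at (325,273), choke at (388,336) and heat sink at (387,210). The long tray is near (180,312) with its tab at (238,346), and the short tray is near (585,287). The side view shows the same parts: large cap top (382,268), relay (362,332), choke (449,300), heat sink (323,262) and small cap (409,232).

```bash
cat > h.py <<'E'
import numpy as np, cv2
def cam(c):
    R=cv2.Rodrigues(np.array(c["rvec"],float))[0];t=np.array(c["tvec"],float).ravel();return R,-R.T@t
def rays(c,uv):
    R,C=cam(c);n=cv2.undistortPoints(np.array(uv,float).reshape(-1,1,2),c["mtx"],np.array(c["D"])).reshape(-1,2)
    return C,np.c_[n,np.ones(len(n))]@R
def plane(c,uv,z):
    C,d=rays(c,uv);return C+d*((z-C[2])/d[:,2])[:,None]
def tri(c1,u1,c2,u2):
    C1,d1=rays(c1,u1);C2,d2=rays(c2,u2);out=[]
    for a,b in zip(d1,d2):
        a=a/np.linalg.norm(a);b=b/np.linalg.norm(b)
        s=np.linalg.lstsq(np.c_[a,-b],C2-C1,rcond=None)[0];p,q=C1+s[0]*a,C2+s[1]*b
        out.append(np.r_[(p+q)/2,np.linalg.norm(p-q)])
    return np.array(out)
def rot(q):
    from scipy.spatial.transform import Rotation as R
    return R.from_quat(q).as_matrix()
E
python3 - <<'E'
import pickle,numpy as np
from h import *
np.set_printoptions(precision=4,suppress=True)
d=pickle.load(open("c0.pkl","rb"));T,S=d["top"],d["side"]
for n in d: print(n,cam(d[n])[1])
u1=np.array([(383,268),(449,348),(457,274),(325,270),(388,332),(387,210)])/1.5
u2=np.array([(382,268),(477,249),(409,231),(362,327),(449,295),(323,256)])/1.5
print(tri(T,u1,S,u2))
# trays: corners on rims
print(tri(T,np.array([(135,259),(111,297),(222,365),(246,326),(604,244),(634,281),(568,332),(537,293)])/1.5,S,np.array([(275,582),(248,539),(386,434),(424,478),(420,147),(461,141),(487,186),(446,198)])/1.5))
E
```

```text
top [0.4281 0.0039 0.8184]
side [0.3719 0.4971 0.6412]
[[ 0.5483  0.0029  0.056   0.001 ]
 [ 0.4443 -0.0864  0.042   0.0023]
 [ 0.5454 -0.0993  0.0284  0.0007]
 [ 0.5466  0.0821  0.0322  0.0024]
 [ 0.4622 -0.0053  0.0305  0.0039]
 [ 0.632  -0.0015  0.0419  0.0025]]
[[ 0.5523  0.3755 -0.0433  0.0409]
 [ 0.5227  0.3649  0.0733  0.0416]
 [ 0.4406  0.2158  0.0622  0.0483]
 [ 0.4475  0.2057 -0.0492  0.0529]
 [ 0.5959 -0.3138  0.0088  0.0034]
 [ 0.5397 -0.3559  0.0082  0.0031]
 [ 0.4683 -0.2581  0.0081  0.0013]
 [ 0.5235 -0.2179 -0.0013  0.0002]]
```

>>> play_rows(steps=[1,1,-0.4,0,0,1,1,-0.4,0,0,1,1,-0.4,0,0,1,1,-0.4,0,0,1,1,-0.4,0,0,1,1,-0.4,0,0,1,1,-0.4,0,0,1,1,-0.4,0,0,1,1,-0.4,0,0,1,1,-0.4,0,0])

```text
time: 1.1
position: [0.4718, -0.3495, 0.2221]
tool_rot: [0.981, 0.196, -0.0, -0.0]
ft_force: [1.1, 0.3, 0.4]
grip_width: 0.087
grip_force: 0.0
```

```bash
cat > shot.py <<'E'
import sys,pickle,cv2
from rig import robot
def shot(tag,cams=("wrist",),save=True):
    d={"obs":robot.get_obs()}
    for n in cams:
        d[n]=robot.camera(n)
        if save: cv2.imwrite(f"pics/{tag}_{n}.png",cv2.resize(d[n]["image"][:,:,::-1],(768,576)))
    pickle.dump(d,open(tag+".pkl","wb"));return d
if __name__=="__main__": 
    d=shot(sys.argv[1]);print(d["obs"]["time"],d["obs"]["position"],d["obs"]["tool_rot"])
E
python3 shot.py a1
python3 - <<'E'
import pickle
from h import *
d=pickle.load(open("a1.pkl","rb"));c=d["wrist"];print(c["mtx"][0,0],c["D"]);R,C=cam(c);print(C,R)
print(plane(c,[(256,192),(0,0),(511,383)],0))
E
```

```text
1.1 [ 0.47179193 -0.34945534  0.22213421] [ 9.80582147e-01  1.96108179e-01 -2.55009721e-04 -4.11815754e-04]
322.98221575396326 [0.01803829 0.         0.         0.         0.        ]
[ 0.53673118 -0.32140125  0.38476768] [[ 3.84880218e-01 -9.22966509e-01  2.04739599e-04]
 [-8.92155552e-01 -3.71975086e-01  2.56306470e-01]
 [-2.36486130e-01 -9.88299494e-02 -9.66595547e-01]]
[[ 0.43097536 -0.36567964  0.        ]
 [ 0.5223448  -0.0344496   0.        ]
 [ 0.3072873  -0.8166699   0.        ]]
```

View pics/a1_wrist.png

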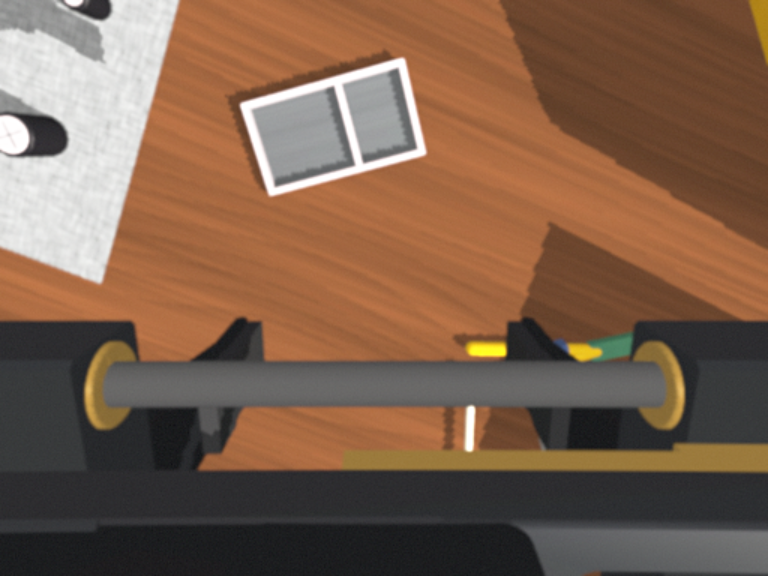

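The wrist view shows the short tray with outer corners at (240,104), (405,58), (426,154) and (271,195) in the 1.5x picture. The narrow pocket is on the right. Next I'll look over the mat.

>>> play_rows(steps=[1,0,-1,0,0.4,1,0,-1,0,0.4,1,0,-1,0,0.4,1,0,-1,0,0.4,1,0,-1,0,0.4,1,0,-1,0,0.4,1,0,-1,0,0.4,1,0,-1,0,0.4,1,0,-1,0,0.4,1,0,-1,0,0.4])

```text
time: 2.15
position: [0.407, -0.0584, 0.2224]
tool_rot: [1.0, -0.004, -0.0, -0.0]
ft_force: [0.6, 0.3, 0.1]
grip_width: 0.0872
grip_force: 0.0
```

```bash
python3 shot.py a2
```

```text
2.15 [ 0.4069651  -0.05839834  0.22239892] [ 9.99993272e-01 -3.65271729e-03 -2.99891785e-04 -1.56629319e-04]
```

View pics/a2_wrist.png

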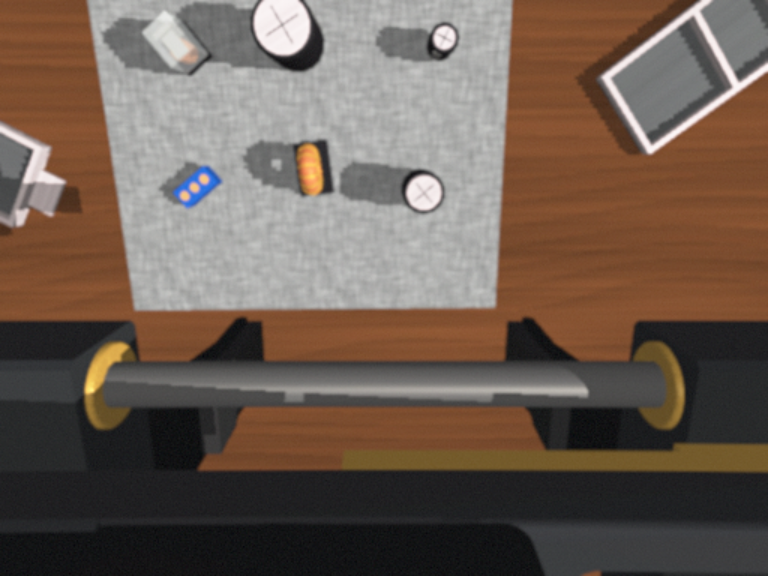

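The wrist picture shows the choke foot at about (295-332,140-196) with its ring near (310,168). It also shows the medium cap top at (424,191), the small cap top at (444,39), the relay at about (175,42), the large cap top at (282,25) and the long tray's tab at (45,190). I'll take a second view farther forward.

>>> play_rows(steps=[1,1,-0.5,0,0,1,1,-0.5,0,0,1,1,-0.5,0,0,1,0.5,0,0,0,1,0,0,0,0,1,0,0,0,0,1,0,0,0,0,1,0,0,0,0,1,0,0,0,0,1,0,0,0,0])

```text
time: 3.2
position: [0.5125, -0.0153, 0.2227]
tool_rot: [1.0, -0.003, 0.0, 0.0]
ft_force: [-0.5, 0.1, 0.3]
grip_width: 0.0872
grip_force: 0.0
```

```bash
python3 shot.py a3
```

```text
3.2 [ 0.5125196  -0.01528783  0.22272603] [ 9.99995994e-01 -2.83029197e-03  3.00641694e-05  5.96228953e-06]
```

View pics/a3_wrist.png

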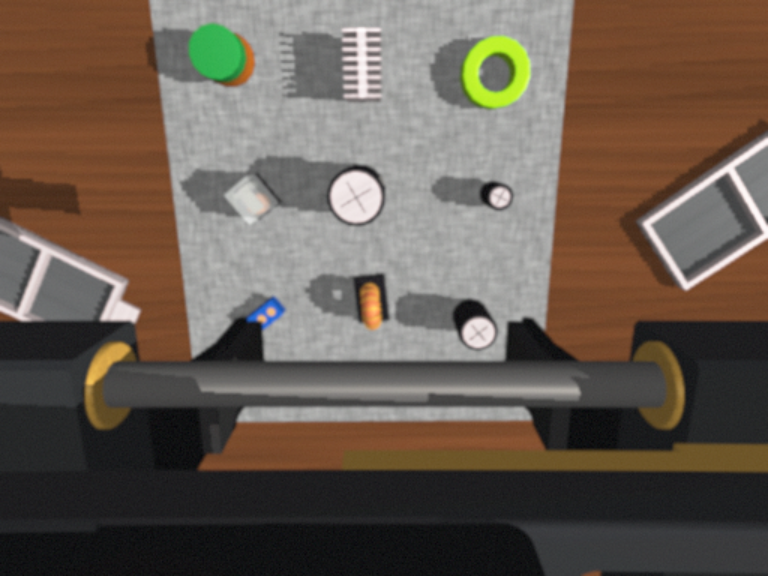

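All the parts show: large cap top (356,195), small cap (499,196), medium cap (479,332), relay (250,198), choke (371,303) and heat sink (361,64). I'll measure them with masks and take zoomed crops for the yaws.

```bash
cat > m.py <<'E'
import pickle,numpy as np
from h import *
np.set_printoptions(precision=4,suppress=True)
L=lambda t:pickle.load(open(t+".pkl","rb"))
a2,a3=L("a2")["wrist"],L("a3")["wrist"];d0=L("c0")
def blob(im,box,f):
    x0,y0,x1,y1=[int(v/1.5) for v in box];h=im[y0:y1,x0:x1].astype(int)
    m=f(h[...,0],h[...,1],h[...,2]).astype(np.uint8)
    n,l,s,c=cv2.connectedComponentsWithStats(m);k=1+np.argmax(s[1:,4]);mm=(l==k).astype(np.uint8)
    cn=max(cv2.findContours(mm,0,2)[0],key=cv2.contourArea).astype(float)+[x0,y0]
    cn=np.float32(cn);return cn[:,0],cv2.minEnclosingCircle(cn),cv2.minAreaRect(cn),s[k,4]
E
python3 - <<'E'
from m import *
br=lambda r,g,b:(np.minimum(np.minimum(r,g),b)>195)
orange=lambda r,g,b:(r-b>60)&(r>120)
for n,b2,b3,f in [("large",(240,-0,330,70),(315,155,400,240),br),("small",(420,15,470,65),(475,175,525,220),br),("med",(395,165,450,220),(450,305,505,356),br),("choke ring",(285,130,345,205),(345,265,400,340),orange)]:
    r2=blob(a2["image"],b2,f);r3=blob(a3["image"],b3,f)
    p2,p3=[[cv2.minAreaRect(r[0])[0]] for r in(r2,r3)]
    print(n,r2[3],r3[3],r2[2],r3[2],"\n",tri(a2,p2,a3,p3))
def crop(im,b,s=6):
    x0,y0,x1,y1=b;return cv2.resize(im[y0:y1,x0:x1,::-1],None,fx=s,fy=s,interpolation=cv2.INTER_CUBIC)
i=a3["image"]
g=[crop(i,b) for b in((140,105,200,155),(225,175,270,225),(220,8,265,75))]
H=max(k.shape[0] for k in g);g=[np.pad(k,((0,H-k.shape[0]),(0,0),(0,0))) for k in g]
m=np.hstack(g)[:, :];print(m.shape);cv2.imwrite("pics/crop.png",cv2.resize(m,None,fx=800/m.shape[1],fy=800/m.shape[1]) if m.shape[1]>800 else m)
E
```

```text
large 1078 818 ((187.5, 17.5), (35.0, 35.0), 90.0) ((237.00003051757812, 131.00003051757812), (32.52690887451172, 31.11269760131836), 45.0) 
 [[0.5488 0.0052 0.0525 0.0007]]
small 150 89 ((296.0, 25.0), (14.0, 12.0), 90.0) ((333.0, 131.0), (10.0, 10.0), 90.0) 
 [[ 0.5461 -0.0986  0.03    0.    ]]
med 388 260 ((282.2500305175781, 127.7500228881836), (21.21320343017578, 21.92030906677246), 45.0) ((318.5, 221.5), (17.0, 19.0), 90.0) 
 [[ 0.4453 -0.0852  0.0416  0.0003]]
choke ring 478 347 ((206.52996826171875, 112.20999145507812), (34.506813049316406, 15.414929389953613), 81.8698959350586) ((247.33103942871094, 203.972412109375), (30.39464569091797, 12.290731430053711), 85.2363510131836) 
 [[ 0.4611 -0.004   0.0252  0.    ]]
(402, 900, 3)
```

View pics/crop.png

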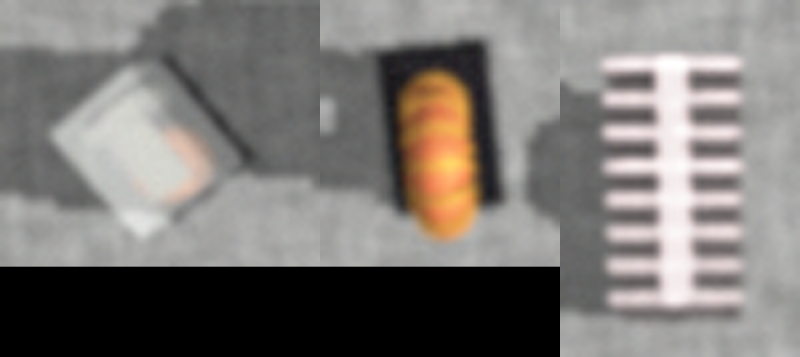

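The crops show relay top corners at (50,135), (140,65), (235,165) and (140,240). The choke foot corners are (378,50), (485,42), (500,200) and (395,210), and the heat sink top corners are (602,58), (742,55), (742,303) and (607,305).

Run:
```python
from m import *
k=5.3333
R=np.array([(50,135),(140,65),(235,165),(140,240)])/k+[140,105]
C=(np.array([(378,50),(485,42),(500,200),(395,210)])-[320,0])/k+[225,175]
H=(np.array([(602,58),(742,55),(742,303),(607,305)])-[560,0])/k+[220,8]
for n,p,z in(("relay",R,.036),("choke",C,.005),("hs",H,.038)):
    w=plane(a3,p,z);e=np.diff(np.r_[w,w[:1]],axis=0)[:,:2]
    print(n,w.mean(0),"len",np.linalg.norm(e,axis=1),"yaw",np.arctan2(e[:,1],e[:,0]))
# height checks: top cam + wrist
t=d0["top"]
print(tri(t,np.array([(324.5,270),(387,210)])/1.5,a3,[R.mean(0),H.mean(0)]))
a1=L("a1")["wrist"]
br=lambda r,g,b:(np.minimum(np.minimum(r,g),b)>165)
tl=lambda r,g,b:(np.minimum(np.minimum(r,g),b)>105)
for n,c,b,f in(("two_w",a1,(225,45,440,205),br),("two_t",t,(525,235,645,340),tl),("three_t",t,(100,250,255,375),tl)):
    r=blob(c["image"],b,f);hull=cv2.convexHull(r[0])[:,0]
    q=cv2.minAreaRect(np.float32(plane(c,hull,.011)[:,:2]));print(n,r[3],q,cv2.boxPoints(q).tolist())
```

```text
relay [0.545  0.0815 0.036 ] len [0.0235 0.0265 0.0253 0.0269] yaw [-0.9476 -2.4169  2.212   0.6551]
choke [ 0.4611 -0.0036  0.005 ] len [0.0246 0.0385 0.0247 0.039 ] yaw [-1.4991 -3.0555  1.6658  0.0812]
hs [ 0.635  -0.0004  0.038 ] len [0.0257 0.0426 0.0256 0.0425] yaw [-1.5559  3.1347  1.58   -0.0066]
[[ 0.5461  0.0814  0.0398  0.002 ]
 [ 0.6383 -0.0007  0.0153  0.0028]]
two_w 2429 ((0.5329188704490662, -0.28297096490859985), (0.06985944509506226, 0.12392851710319519), 37.26359558105469) [[0.467601478099823, -0.2548055350780487], [0.5426380634307861, -0.35343506932258606], [0.5982362627983093, -0.311136394739151], [0.5231996774673462, -0.21250686049461365]]
two_t 1714 ((0.5311952829360962, -0.28369343280792236), (0.07274065166711807, 0.12702909111976624), 37.236080169677734) [[0.4638063907623291, -0.25513410568237305], [0.5406718254089355, -0.35626816749572754], [0.5985841751098633, -0.3122527599334717], [0.5217187404632568, -0.2111186981201172]]
three_t 3030 ((0.4863876700401306, 0.2828863561153412), (0.2087932676076889, 0.07273027300834656), 60.54501724243164) [[0.40338703989982605, 0.20986595749855042], [0.46671637892723083, 0.17410162091255188], [0.5693882703781128, 0.35590675473213196], [0.506058931350708, 0.3916710913181305]]
```

Parts and trays are located, so I'll start with the choke at (0.461,-0.004), yaw 0.08.

>>> play_rows(steps=[0,-0.86,-0.19,0,-0.43,0,-0.86,-0.19,0,-0.43,0,0,0,1,0,0,0,0,1,0,0,0,0,1,0,0,0,0,1,0,0,0,0,1,0,0,0,0,1,0,0,0,0,0.6,0,0,0,0,0.47,0], grip_force=20)

```text
time: 4.25
position: [0.4609, -0.0046, 0.0091]
tool_rot: [0.999, 0.04, -0.001, -0.0]
ft_force: [-0.5, -0.1, 0.3]
grip_width: 0.0437
grip_force: 0.0
```

Run:
```python
from rig import robot
o=robot.get_obs();print(o["position"],o["tool_rot"],o["grip_width"])
```

```text
[ 0.46094579 -0.00458238  0.00911633] [ 9.99186245e-01  4.03299857e-02 -5.57145028e-04 -1.70536574e-04] 0.0436636616194589
```

>>> play_rows(steps=[-1,0,0,0,0,-1,0,0,0,0,-1,0,0,0,0,-1,0,0,0,0,-1,0,0,0,0,-1,0,0,-0.5,0,-1,0,0,-0.8,0,-1,0,0,-1,0,-1,0,0,-1,0,-1,0,0,-0.7,0])

```text
time: 5.25
position: [0.4615, -0.0046, 0.1326]
tool_rot: [0.999, 0.04, 0.001, 0.0]
ft_force: [0.6, -0.0, -1.6]
grip_width: 0.0135
grip_force: 20.0
```

```bash
cat > go.py <<'E'
import sys,numpy as np
from rig import robot
from scipy.spatial.transform import Rotation as R
# go.py x y z yaw n : per-row numbers for a straight line with even twist over n rows
def go(x,y,z,yaw,n):
    o=robot.get_obs();p=o["position"];M=R.from_quat(o["tool_rot"]).as_matrix();y0=np.arctan2(M[1,0],M[0,0])
    tw=-round((yaw-y0)/n/.1,2);d=(np.array([x,y,z])-p)/n/.03;print("yaw",y0,"z",p[2],"t",o["time"],"w",o["grip_width"])
    for i in range(n):
        a=y0-tw*.1*i;c,s=np.cos(a),np.sin(a)
        print(", ".join(f"{v:g}" for v in np.round([d[0]*c+d[1]*s,d[0]*s-d[1]*c,-d[2],tw],2)))
if __name__=="__main__":
    a=list(map(float,sys.argv[1:]));go(*a[:4],int(a[4]))
E
python3 go.py .43 .19 .16 1.056 10
```

```text
yaw 0.08086213054905048 z 0.13257204586033694 t 5.25 w 0.013505901269981432
-0.05, -0.66, -0.09, -0.98
0.01, -0.66, -0.09, -0.98
0.08, -0.65, -0.09, -0.98
0.14, -0.64, -0.09, -0.98
0.2, -0.63, -0.09, -0.98
0.26, -0.6, -0.09, -0.98
0.32, -0.57, -0.09, -0.98
0.37, -0.54, -0.09, -0.98
0.43, -0.5, -0.09, -0.98
0.47, -0.46, -0.09, -0.98
```

>>> play_rows(steps=[-1,-0.05,-0.66,-0.09,-0.98,-1,0.01,-0.66,-0.09,-0.98,-1,0.08,-0.65,-0.09,-0.98,-1,0.14,-0.64,-0.09,-0.98,-1,0.2,-0.63,-0.09,-0.98,-1,0.26,-0.6,-0.09,-0.98,-1,0.32,-0.57,-0.09,-0.98,-1,0.37,-0.54,-0.09,-0.98,-1,0.43,-0.5,-0.09,-0.98,-1,0.47,-0.46,-0.09,-0.98])

```text
time: 6.25
position: [0.4291, 0.1909, 0.1579]
tool_rot: [0.862, 0.508, 0.0, 0.0]
ft_force: [0.4, 0.3, -0.7]
grip_width: 0.0135
grip_force: 20.0
```

```bash
python3 shot.py a4;python3 go.py .491 .291 .06 1.056 8
```

```text
6.25 [0.42908636 0.19085001 0.15786484] [8.61568927e-01 5.07640592e-01 1.09704480e-04 3.70455826e-05]
yaw 1.0687441729583667 z 0.1582792524614685 t 6.3 w 0.013771003267542572
0.48, 0.03, 0.41, 0.02
0.48, 0.03, 0.41, 0.02
0.48, 0.03, 0.41, 0.02
0.48, 0.03, 0.41, 0.02
0.48, 0.03, 0.41, 0.02
0.48, 0.03, 0.41, 0.02
0.48, 0.03, 0.41, 0.02
0.48, 0.02, 0.41, 0.02
```

View pics/a4_wrist.png

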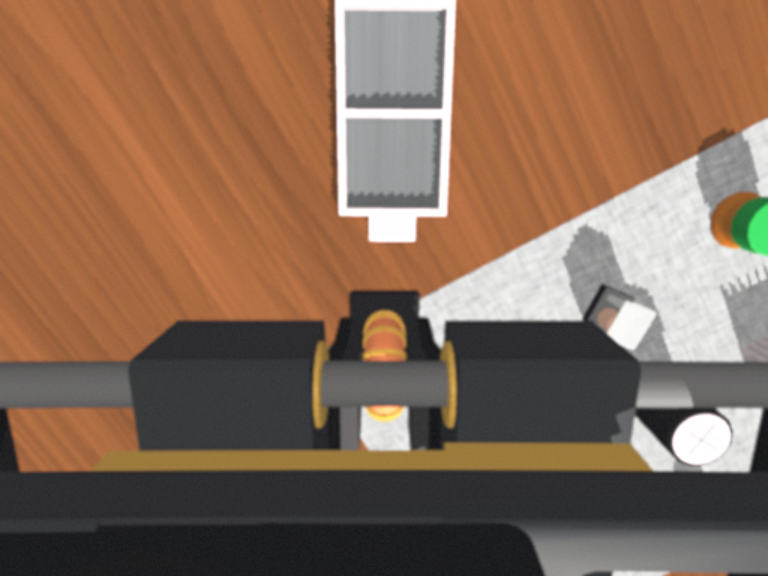

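The wrist view shows the long tray end-on. Its outer end corners are (338,215) and (447,215), the tab is below at (392,230), the first separator is at (394,113), and the choke is held upright.

Run:
```python
from m import *
c=L("a4")["wrist"]
w=plane(c,np.array([(338,215),(447,215),(394.5,113),(396,4)])/1.5,.011)[:,:2]
e=w[:2].mean(0);print(w,np.linalg.norm(w[0]-w[1]),np.linalg.norm(w[2]-e),np.linalg.norm(w[3]-e))
u=w[3]-e;u/=np.linalg.norm(u);print("yaw",np.arctan2(u[1],u[0]))
cs=[e+.092*u,w[2]+.03*u,w[3]-.03*u];print(cs);m=np.mean(cs,0)
for k in(-.06,0,.06):print(m+k*u)
# height: same points seen by the top camera (mask corners there)
t=d0["top"];print(tri(t,np.array([(246,326),(222,365)])/1.5,c,np.array([(447,215),(338,215)])[[1,0]]/1.5),tri(t,np.array([(246,326),(222,365)])/1.5,c,np.array([(447,215),(338,215)])/1.5))
```

```text
[[0.4168 0.2292]
 [0.4779 0.1953]
 [0.4782 0.266 ]
 [0.5073 0.3175]] 0.06980614432356595 0.06199995231886256 0.12114243544410315
yaw 1.0534506530704313
[array([0.4928, 0.2922]), array([0.493 , 0.2921]), array([0.4924, 0.2915])]
[0.4631 0.2398]
[0.4928 0.2919]
[0.5224 0.3441]
[[0.444  0.2116 0.0085 0.0649]
 [0.4458 0.2065 0.0901 0.0571]] [[ 0.4747  0.1942  0.0047  0.007 ]
 [ 0.4155  0.2279 -0.0021  0.0014]]
```

>>> play_rows(steps=[-1,0.99,0.06,0,0.03,-1,0.99,0.06,0,0.03,-1,0.99,0.06,0,0.03,-1,0.99,0.06,0,0.03,-1,0,0,1,0,-1,0,0,1,0,-1,0,0,1,0,-1,0,0,1,0,-1,0,0,0.5,0,-1,0,0,0.28,0])

```text
time: 7.3
position: [0.4932, 0.2894, 0.0133]
tool_rot: [0.866, 0.5, -0.002, -0.0]
ft_force: [-5.5, -1.0, 29.8]
grip_width: 0.0136
grip_force: 20.0
```

>>> play_rows(steps=[-0.7,0,0,-0.02,0,-0.3,0,0,0,0,0,0,0,0,0,0,0,0,0,0,0,0,0,-0.5,0,0,0,0,-1,0,0,0,0,-1,0,0,0,0,-1,0,0,0,0,-1,0,0,-0.5,0,0,0])

```text
time: 8.3
position: [0.4912, 0.2791, 0.1555]
tool_rot: [0.865, 0.501, 0.007, 0.001]
ft_force: [1.3, 0.1, -0.1]
grip_width: 0.0436
grip_force: 0.0
```

```bash
python3 -c "
from shot import shot
shot('a5',('wrist','top'))"; python3 go.py .545 .0815 .13 .66 10
```

```text
yaw 1.0483819742883655 z 0.15186199648844267 t 8.4 w 0.043438718441379066
-0.47, 0.49, 0.07, 0.39
-0.45, 0.51, 0.07, 0.39
-0.43, 0.53, 0.07, 0.39
-0.4, 0.54, 0.07, 0.39
-0.38, 0.56, 0.07, 0.39
-0.36, 0.57, 0.07, 0.39
-0.34, 0.59, 0.07, 0.39
-0.31, 0.6, 0.07, 0.39
-0.29, 0.61, 0.07, 0.39
-0.27, 0.62, 0.07, 0.39
```

View pics/a5_wrist.png

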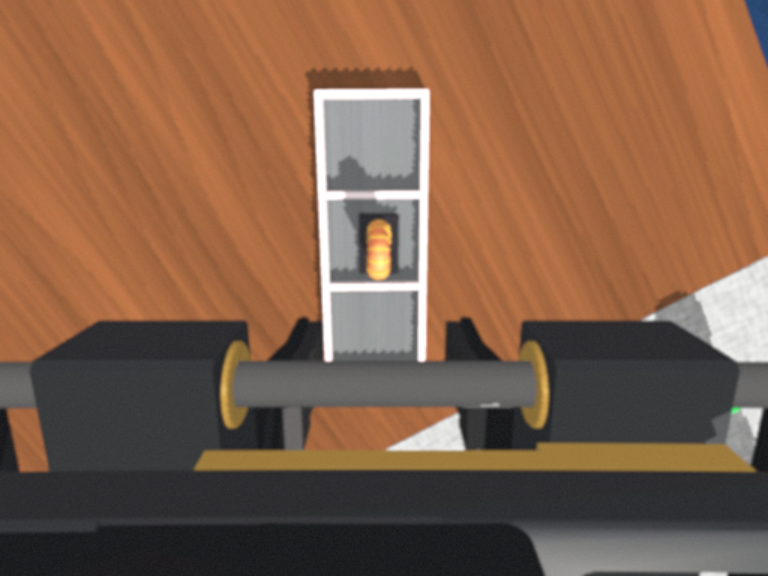

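The choke stands upright in the middle pocket, at about (378,245). Next is the relay.

>>> play_rows(steps=[0,-0.47,0.49,0.07,0.39,0,-0.45,0.51,0.07,0.39,0,-0.43,0.53,0.07,0.39,0,-0.4,0.54,0.07,0.39,0,-0.38,0.56,0.07,0.39,0,-0.36,0.57,0.07,0.39,0,-0.34,0.59,0.07,0.39,0,-0.31,0.6,0.07,0.39,0,-0.29,0.61,0.07,0.39,0,-0.27,0.62,0.07,0.39])

```text
time: 9.4
position: [0.5452, 0.0818, 0.1284]
tool_rot: [0.947, 0.323, -0.0, -0.0]
ft_force: [-0.1, -0.6, -0.9]
grip_width: 0.0436
grip_force: 0.0
```

```bash
python3 go.py .5455 .0815 .012 .66 5
```

```text
yaw 0.656950717727091 z 0.12835996241269343 t 9.4 w 0.04360294616426841
0, 0, 0.78, -0.01
0, 0, 0.78, -0.01
0, 0, 0.78, -0.01
0, 0, 0.78, -0.01
0, 0, 0.78, -0.01
```

>>> play_rows(steps=[0,0,0,1,0,0,0,0,1,0,0,0,0,1,0,0,0,0,0.5,0,0,0,0,0.38,0,-1,0,0,0,0,-1,0,0,0,0,-1,0,0,0,0,-1,0,0,0,0,-1,0,0,0,0])

```text
time: 10.4
position: [0.546, 0.0824, 0.0133]
tool_rot: [0.946, 0.323, 0.001, 0.0]
ft_force: [0.0, -0.6, 2.9]
grip_width: 0.0218
grip_force: 20.0
```

>>> play_rows(steps=[-1,0,0,-0.5,0,-1,0,0,-1,0,-1,0,0,-1,0,-1,0,0,-0.7,0,-1,0,0,0,-0.8,-1,0,0,0,-0.8,-1,0,0,0,-0.8,-1,0,0,0,-0.8,-1,0,0,0,-0.75,-1,0,0,0,0])

```text
time: 11.4
position: [0.545, 0.0823, 0.1085]
tool_rot: [0.864, 0.503, 0.0, 0.0]
ft_force: [-0.1, -0.2, -0.5]
grip_width: 0.0217
grip_force: 20.0
```

```bash
python3 go.py .5224 .3441 .10 1.054 10
```

```text
yaw 1.053634652195047 z 0.10853019619374155 t 11.4 w 0.021716888141940224
0.72, -0.5, 0.03, -0
0.72, -0.5, 0.03, -0
0.72, -0.5, 0.03, -0
0.72, -0.5, 0.03, -0
0.72, -0.5, 0.03, -0
0.72, -0.5, 0.03, -0
0.72, -0.5, 0.03, -0
0.72, -0.5, 0.03, -0
0.72, -0.5, 0.03, -0
0.72, -0.5, 0.03, -0
```

>>> play_rows(steps=[-1,0.72,-0.5,0,0,-1,0.72,-0.5,0,0,-1,0.72,-0.5,0,0,-1,0.72,-0.5,0,0,-1,0.72,-0.5,0,0,-1,0.72,-0.5,0,0,-1,0.72,-0.5,0,0,-1,0.72,-0.5,0,0,-1,0.72,-0.5,0,0,-1,0.72,-0.5,0,0])

```text
time: 12.4
position: [0.5212, 0.3453, 0.1083]
tool_rot: [0.865, 0.502, -0.0, 0.0]
ft_force: [0.1, 0.3, 0.2]
grip_width: 0.0217
grip_force: 20.0
```

```bash
python3 go.py .5224 .3441 .0175 1.054 5
```

```text
yaw 1.0519843894573246 z 0.10833286369101326 t 12.4 w 0.02170884186838846
-0, 0.01, 0.61, -0
-0, 0.01, 0.61, -0
-0, 0.01, 0.61, -0
-0, 0.01, 0.61, -0
-0, 0.01, 0.61, -0
```

>>> play_rows(steps=[-1,0,0,1,0,-1,0,0,1,0,-1,0,0,0.6,0,-1,0,0,0.3,0,-1,0,0,0.12,0,-1,0,0,0,0,-0.4,0,0,0,0,-0.2,0,0,0,0,0,0,0,0,0,0,0,0,0,0])

```text
time: 13.4
position: [0.5219, 0.3444, 0.0183]
tool_rot: [0.864, 0.503, 0.001, 0.0]
ft_force: [-0.7, -0.3, 0.5]
grip_width: 0.0404
grip_force: 0.0
```

>>> play_rows(steps=[0,0,0,-0.5,0,0,0,0,-1,0,0,0,0,-1,0,0,0,0,-1,0,0.5,-0.78,0.53,0,0,0.5,-0.78,0.53,0,0,0.5,-0.78,0.53,0,0,0.5,-0.78,0.53,0,0,0.5,-0.78,0.53,0,0,0.5,-0.78,0.53,0,0])

```text
time: 14.4
position: [0.5354, 0.174, 0.1239]
tool_rot: [0.864, 0.503, 0.001, 0.0]
ft_force: [0.1, -1.2, 0.5]
grip_width: 0.0649
grip_force: 0.0
```

```bash
python3 shot.py a6; python3 go.py .5487 .0045 .12 1.054 6
```

```text
14.4 [0.53539331 0.17400467 0.12394832] [8.64336447e-01 5.02913390e-01 7.20759768e-04 3.29450594e-04]
yaw 1.0520064301479275 z 0.12383706551113208 t 14.45 w 0.06504377958342078
-0.76, 0.52, 0.02, -0
-0.76, 0.52, 0.02, -0
-0.76, 0.52, 0.02, -0
-0.76, 0.52, 0.02, -0
-0.76, 0.52, 0.02, -0
-0.76, 0.52, 0.02, -0
```

View pics/a6_wrist.png

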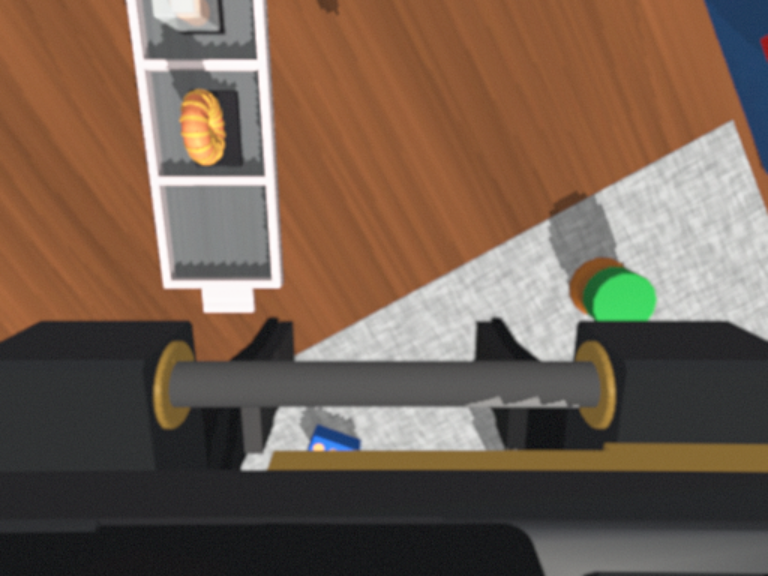

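The relay (188,12) and choke (205,128) stand upright in their pockets, and the tab pocket is empty. Next is the large cap.

>>> play_rows(steps=[0.5,-0.76,0.52,0,0,0.5,-0.76,0.52,0,0,0.5,-0.76,0.52,0,0,0.5,-0.76,0.52,0,0,0.5,-0.76,0.52,0,0,0.5,-0.76,0.52,0,0,0.5,0,0,0,0,0.5,0,0,0.6,0,0.5,0,0,0.5,0,0.5,0,0,0,0])

```text
time: 15.45
position: [0.5474, 0.0108, 0.0888]
tool_rot: [0.864, 0.503, -0.001, -0.001]
ft_force: [-1.1, 0.8, -0.6]
grip_width: 0.0655
grip_force: 0.0
```

```bash
python3 go.py .5487 .0045 .016 1.054 4
```

```text
yaw 1.0539943709258879 z 0.0887866289991941 t 15.45 w 0.06545702560867105
-0.04, 0.04, 0.61, -0
-0.04, 0.04, 0.61, -0
-0.04, 0.04, 0.61, -0
-0.04, 0.04, 0.61, -0
```

>>> play_rows(steps=[0.5,-0.16,0.16,0,0,0.5,0,0,0.6,0,0.5,0,0,0.8,0,0.5,0,0,0.7,0,0.5,0,0,0.32,0,-1,0,0,0,0,-1,0,0,0,0,-1,0,0,0,0,-1,0,0,0,0,-1,0,0,-0.1,0], grip_force=25)

```text
time: 16.45
position: [0.5506, 0.0033, 0.0205]
tool_rot: [0.864, 0.503, 0.0, 0.0]
ft_force: [-0.5, -0.5, -0.5]
grip_width: 0.039
grip_force: 25.0
```

>>> play_rows(steps=[-1,0,0,-0.6,0,-1,0,0,-1,0,-1,0,0,-1,0,-1,0.6,-0.71,0,0,-1,0.6,-0.71,0,0,-1,0.6,-0.71,0,0,-1,0.6,-0.71,0,0,-1,0.6,-0.71,0,0,-1,0.6,-0.71,0,0,-1,0.6,-0.71,0,0])

```text
time: 17.45
position: [0.4829, 0.1876, 0.0985]
tool_rot: [0.864, 0.503, 0.0, 0.0]
ft_force: [-0.1, -0.2, -0.1]
grip_width: 0.0394
grip_force: 25.0
```

```bash
python3 go.py .4631 .2398 .020 1.054 3
```

```text
yaw 1.053674787347082 z 0.0985421286639416 t 17.45 w 0.03943004491231938
0.4, -0.48, 0.87, -0
0.4, -0.48, 0.87, -0
0.4, -0.48, 0.87, -0
```

>>> play_rows(steps=[-1,0.6,-0.72,0,0,-1,0.6,-0.72,0,0,-1,0,0,0,0,-1,0,0,0.8,0,-1,0,0,0.8,0,-1,0,0,0.6,0,-1,0,0,0.4,0,-1,0,0,0,0,0.1,0,0,0,0,0.3,0,0,0,0])

```text
time: 18.45
position: [0.4641, 0.239, 0.0205]
tool_rot: [0.864, 0.503, 0.001, 0.0]
ft_force: [0.7, 1.0, 0.7]
grip_width: 0.0482
grip_force: 0.0
```

>>> play_rows(steps=[0.4,0,0,0,0,0.5,0,0,0,0,0.5,0,0,-0.5,0,0.5,0,0,-0.8,0,0.5,0,0,-1,0,0.5,0,0,-1,0,0.5,-0.5,0.7,0,0,0.5,-0.5,0.7,0,0,0.5,-0.5,0.7,0,0,0.5,0,0,0,0])

```text
time: 19.45
position: [0.4979, 0.1669, 0.1196]
tool_rot: [0.865, 0.502, 0.001, 0.001]
ft_force: [0.9, 0.7, -0.2]
grip_width: 0.0654
grip_force: 0.0
```

```bash
python3 shot.py a7; python3 go.py .635 -.0005 .12 0 10
```

```text
19.45 [0.49794725 0.16686028 0.11955264] [8.65151662e-01 5.01508770e-01 9.77947534e-04 7.73515908e-04]
yaw 1.051111231644109 z 0.1193146840995083 t 19.5 w 0.06539656581789131
-0.26, 0.68, -0, 1.05
-0.19, 0.7, -0, 1.05
-0.11, 0.72, -0, 1.05
-0.04, 0.73, -0, 1.05
0.04, 0.73, -0, 1.05
0.12, 0.72, -0, 1.05
0.19, 0.7, -0, 1.05
0.26, 0.68, -0, 1.05
0.33, 0.65, -0, 1.05
0.4, 0.61, -0, 1.05
```

View pics/a7_wrist.png

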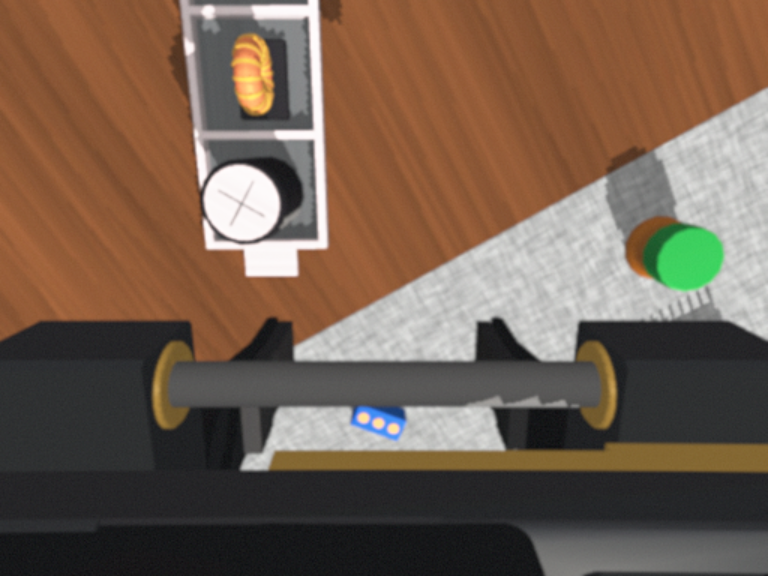

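The large cap stands in the tab pocket, its top at (243,202). Next is the heat sink.

>>> play_rows(steps=[0,-0.26,0.68,0,1,0,-0.19,0.7,0,1,0,-0.11,0.72,0,1,0,-0.04,0.73,0,1,0,0.04,0.73,0,1,0,0.12,0.72,0,1,0,0.19,0.7,0,1,0,0.26,0.68,0,1,0,0.33,0.65,0,1,0,0.4,0.61,0,1])

```text
time: 20.5
position: [0.6383, 0.0042, 0.1188]
tool_rot: [1.0, 0.025, -0.001, -0.0]
ft_force: [-0.0, 0.0, 0.3]
grip_width: 0.0436
grip_force: 0.0
```

```bash
python3 go.py .635 -.0005 .013 0 5
```

```text
yaw 0.05077017840288782 z 0.118764513145738 t 20.5 w 0.043641913251624385
-0.02, 0.03, 0.71, 0.1
-0.02, 0.03, 0.71, 0.1
-0.02, 0.03, 0.71, 0.1
-0.02, 0.03, 0.71, 0.1
-0.02, 0.03, 0.71, 0.1
```

>>> play_rows(steps=[0,-0.1,0.15,0,0.5,0,0,0,0.7,0,0,0,0,1,0,0,0,0,1,0,0,0,0,0.55,0,0,0,0,0.28,0,-1,0,0,0,0,-1,0,0,0,0,-1,0,0,0,0,-1,0,0,0,0], grip_force=20)

```text
time: 21.5
position: [0.6369, -0.0015, 0.0146]
tool_rot: [1.0, 0.002, 0.001, 0.0]
ft_force: [0.6, 0.4, 2.3]
grip_width: 0.0251
grip_force: 20.0
```

>>> play_rows(steps=[-1,0,0,-0.6,0,-1,0,0,-1,0,-1,0,0,-1,0,-1,0,0,-0.8,0,-1,0,0,0,-0.9,-1,0,0,0,-0.9,-1,0,0,0,-0.9,-1,0,0,0,-0.9,-1,0,0,0,-0.9,-1,0,0,0,-0.9])

```text
time: 22.5
position: [0.6358, -0.0015, 0.1158]
tool_rot: [0.963, 0.27, 0.0, 0.0]
ft_force: [-0.5, -0.4, -0.6]
grip_width: 0.0245
grip_force: 20.0
```

```bash
python3 go.py .5184 -.2639 .116 .651 10
```

```text
yaw 0.5473403472144338 z 0.11579424193043612 t 22.5 w 0.02448797734991586
-0.79, 0.54, -0, -0.1
-0.79, 0.54, -0, -0.1
-0.8, 0.53, -0, -0.1
-0.81, 0.52, -0, -0.1
-0.81, 0.51, -0, -0.1
-0.82, 0.5, -0, -0.1
-0.82, 0.49, -0, -0.1
-0.83, 0.49, -0, -0.1
-0.83, 0.48, -0, -0.1
-0.83, 0.47, -0, -0.1
```

>>> play_rows(steps=[-1,-0.79,0.54,0,-0.1,-1,-0.79,0.54,0,-0.1,-1,-0.8,0.53,0,-0.1,-1,-0.81,0.52,0,-0.1,-1,-0.81,0.51,0,-0.1,-1,-0.82,0.5,0,-0.1,-1,-0.82,0.49,0,-0.1,-1,-0.83,0.49,0,-0.1,-1,-0.83,0.48,0,-0.1,-1,-0.83,0.47,0,-0.1])

```text
time: 23.5
position: [0.5169, -0.2647, 0.1159]
tool_rot: [0.949, 0.316, 0.0, 0.0]
ft_force: [0.9, -0.2, -0.9]
grip_width: 0.0246
grip_force: 20.0
```

```bash
python3 go.py .5184 -.2639 .0185 .651 4
```

```text
yaw 0.6439966665152368 z 0.11585296511268665 t 23.5 w 0.02464860406683387
0.01, 0, 0.81, -0.02
0.01, 0, 0.81, -0.02
0.01, 0, 0.81, -0.02
0.01, 0, 0.81, -0.02
```

>>> play_rows(steps=[-1,0,0,1,0,-1,0,0,1,0,-1,0,0,0.7,0,-1,0,0,0.4,0,-1,0,0,0.12,0,-1,0,0,0,0,-0.3,0,0,0,0,-0.15,0,0,0,0,0,0,0,0,0,0,0,0,0,0])

```text
time: 24.5
position: [0.5178, -0.2637, 0.0192]
tool_rot: [0.949, 0.316, 0.0, 0.001]
ft_force: [0.5, 0.3, -0.3]
grip_width: 0.0413
grip_force: 0.0
```

>>> play_rows(steps=[0,0,0,-0.5,0,0,0,0,-0.8,0,0,0,0,-1,0,0,0,0,-1,0,0,-1,-0.5,0,0,0,-1,-0.5,0,0,0,-1,-0.5,0,0,0,0,0,0,0,0,0,0,0,0,0,0,0,0,0])

```text
time: 25.5
position: [0.4197, -0.2822, 0.1183]
tool_rot: [0.949, 0.316, 0.001, 0.001]
ft_force: [-0.2, 0.5, 0.2]
grip_width: 0.0437
grip_force: 0.0
```

```bash
python3 shot.py a8; python3 go.py .546 -.0988 .12 .3 9
```

```text
25.5 [ 0.41969714 -0.28220369  0.11829035] [9.48618816e-01 3.16418478e-01 6.66855884e-04 1.11505630e-03]
yaw 0.644468869966721 z 0.11808504214778026 t 25.55 w 0.043900667294576506
0.78, -0.26, -0.01, 0.38
0.77, -0.29, -0.01, 0.38
0.76, -0.32, -0.01, 0.38
0.75, -0.35, -0.01, 0.38
0.73, -0.38, -0.01, 0.38
0.72, -0.4, -0.01, 0.38
0.7, -0.43, -0.01, 0.38
0.69, -0.46, -0.01, 0.38
0.67, -0.48, -0.01, 0.38
```

View pics/a8_wrist.png

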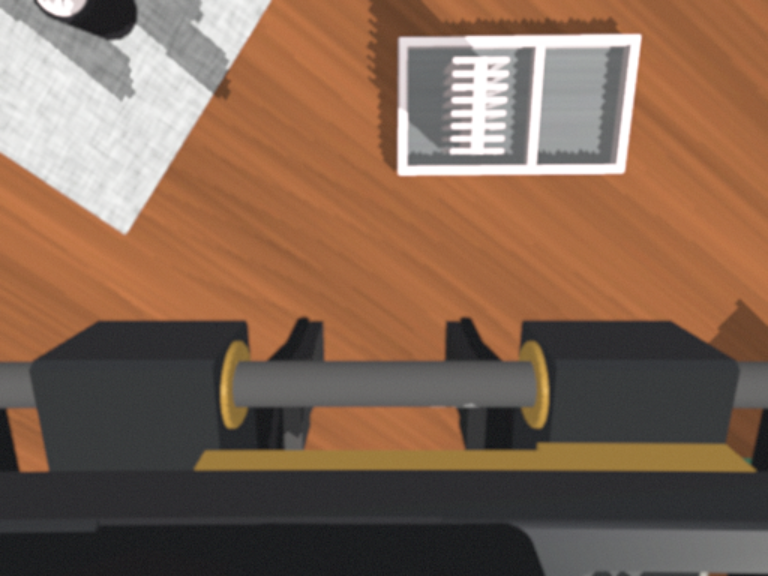

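The heat sink stands upright in the wide pocket at about (480,105), and the narrow pocket is empty. The tray's corners in this picture are (398,38), (640,36), (626,173) and (399,175). Next is the small cap.

>>> play_rows(steps=[0,0.78,-0.26,0,0.38,0,0.77,-0.29,0,0.38,0,0.76,-0.32,0,0.38,0,0.75,-0.35,0,0.38,0,0.73,-0.38,0,0.38,0,0.72,-0.4,0,0.38,0,0.7,-0.43,0,0.38,0,0.69,-0.46,0,0.38,0,0.67,-0.48,0,0.38,0,0,0,0,0])

```text
time: 26.55
position: [0.5475, -0.0958, 0.1176]
tool_rot: [0.988, 0.153, 0.001, 0.0]
ft_force: [0.4, -0.7, -1.6]
grip_width: 0.043
grip_force: 0.0
```

```bash
python3 go.py .546 -.0988 .010 .3 5
python3 - <<'E'
from m import *
c=L("a8")["wrist"];w=plane(c,np.array([(398,38),(640,36),(626,173),(399,175)])/1.5,.011)[:,:2]
u=(w[1]+w[2]-w[0]-w[3])/2;print(np.linalg.norm(u));u/=np.linalg.norm(u);print(w.mean(0),u,w.mean(0)+.035*u)
E
```

```text
yaw 0.30625702996487975 z 0.11761507009878791 t 26.55 w 0.042979405646281436
-0.02, 0.02, 0.72, 0.01
-0.02, 0.02, 0.72, 0.01
-0.02, 0.02, 0.72, 0.01
-0.02, 0.02, 0.72, 0.01
-0.02, 0.02, 0.72, 0.01
0.12320126246146933
[ 0.5327 -0.2837] [ 0.6048 -0.7964] [ 0.5539 -0.3116]
```

>>> play_rows(steps=[0,-0.08,0.08,0.5,0,0,0,0,1,0,0,0,0,1,0,0,0,0,0.7,0,0,0,0,0.36,0,-1,0,0,0,0,-1,0,0,0,0,-1,0,0,0,0,-1,0,0,0,0,-1,0,0,0,0], grip_force=15)

```text
time: 27.55
position: [0.5442, -0.1018, 0.0119]
tool_rot: [0.989, 0.15, 0.001, 0.001]
ft_force: [-0.6, 0.2, 3.6]
grip_width: 0.0191
grip_force: 15.0
```

>>> play_rows(steps=[-1,0,0,-0.6,0,-1,0,0,-1,0,-1,0,0,-1,0,-1,0,0,-0.6,0,-1,0,0,0,-0.9,-1,0,0,0,-0.9,-1,0,0,0,-0.9,-1,0,0,0,-0.75,-1,0,0,0,0,-1,0,0,0,0])

```text
time: 28.55
position: [0.5434, -0.1014, 0.107]
tool_rot: [0.948, 0.317, 0.0, 0.0]
ft_force: [0.1, -0.5, -0.7]
grip_width: 0.0191
grip_force: 15.0
```

```bash
python3 go.py .5539 -.3116 .1 .651 8
```

```text
yaw 0.6452594283756499 z 0.10696836084145664 t 28.55 w 0.019135625358639347
-0.49, 0.73, 0.03, -0.01
-0.49, 0.73, 0.03, -0.01
-0.49, 0.72, 0.03, -0.01
-0.49, 0.72, 0.03, -0.01
-0.49, 0.72, 0.03, -0.01
-0.5, 0.72, 0.03, -0.01
-0.5, 0.72, 0.03, -0.01
-0.5, 0.72, 0.03, -0.01
```

>>> play_rows(steps=[-1,-0.49,0.73,0,0,-1,-0.49,0.73,0,0,-1,-0.49,0.72,0,0,-1,-0.49,0.72,0,0,-1,-0.49,0.72,0,0,-1,-0.5,0.72,0,0,-1,-0.5,0.72,0,0,-1,-0.5,0.72,0,0,-1,0,0,0,0,-1,0,0,0,0])

```text
time: 29.55
position: [0.5529, -0.3113, 0.1065]
tool_rot: [0.948, 0.317, -0.0, -0.001]
ft_force: [0.2, -0.3, -1.0]
grip_width: 0.0193
grip_force: 15.0
```

```bash
python3 go.py .5539 -.3116 .0155 .651 4
```

```text
yaw 0.6447227962647606 z 0.10652262287560482 t 29.55 w 0.01931403850757048
0.01, 0.01, 0.76, -0.02
0.01, 0.01, 0.76, -0.02
0.01, 0.01, 0.76, -0.02
0.01, 0.01, 0.76, -0.02
```

Descend 3.03 rows, then release, lift and back off.

>>> play_rows(steps=[-1,0,0,1,0,-1,0,0,1,0,-1,0,0,0.6,0,-1,0,0,0.3,0,-1,0,0,0.13,0,-1,0,0,0,0,-0.45,0,0,0,0,-0.3,0,0,0,0,-0.2,0,0,0,0,-0.2,0,0,0,0])

```text
time: 30.55
position: [0.5536, -0.3115, 0.0164]
tool_rot: [0.948, 0.318, 0.0, 0.0]
ft_force: [0.4, -0.7, 0.8]
grip_width: 0.0335
grip_force: 0.0
```

>>> play_rows(steps=[-0.2,0,0,-0.5,0,-0.2,0,0,-0.8,0,-0.2,0,0,-1,0,-0.2,0,0,-1,0,-0.2,-1,-0.3,-0.5,0,-0.2,-1,-0.3,-0.5,0,-0.2,-1,-0.3,-0.5,0,-0.2,0,0,0,0,-0.2,0,0,0,0,-0.2,0,0,0,0])

```text
time: 31.55
position: [0.4659, -0.3437, 0.1601]
tool_rot: [0.948, 0.318, 0.0, 0.0]
ft_force: [-0.5, -0.3, 0.7]
grip_width: 0.0349
grip_force: 0.0
```

Run:
```python
from shot import shot
import cv2,numpy as np
d=shot("a9",("wrist","top","side"))
w,t=[d[n]["image"][:,:,::-1] for n in("wrist","top")]
a=cv2.resize(w[0:200,150:500],(800,457))
s=d["side"]["image"][:,:,::-1]
cv2.imwrite("pics/end1.png",a)
cv2.imwrite("pics/end2.png",np.vstack([cv2.resize(t[140:260,50:450],(800,240)),cv2.resize(s[80:384,100:400],(355,360)).copy() if 0 else np.pad(cv2.resize(s[80:384,100:400],(355,360)),((0,0),(0,445),(0,0)))]))
```

```text
(no output)
```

View pics/end1.png

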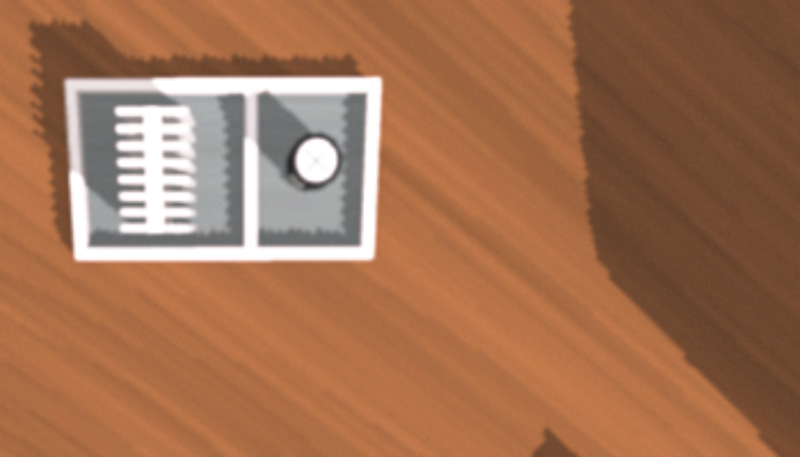

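View pics/end2.png

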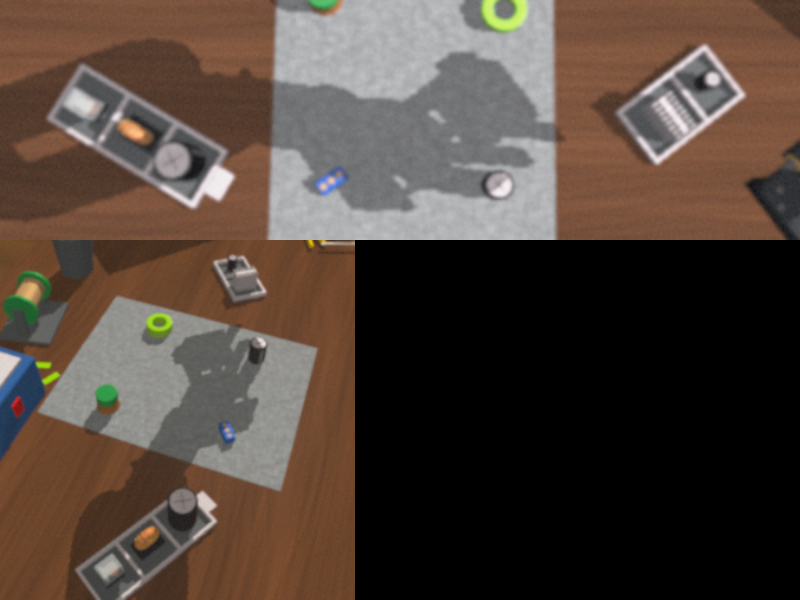

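The closing pictures show all five parts upright in their pockets: small cap (316,160), heat sink (155,170), large cap (173,160), choke (135,130) and relay (82,103). The medium cap is untouched at (499,185), so I'm handing in.

```bash
python3 -c "
from rig import robot
print(robot.hand_in())"
```

```text
the job is handed in; nothing more can be done
None
```

I handed the job in at about 32 s of the 115 s allowed: in the last pictures all five parts stand upright and released in their assigned pockets and the medium capacitor is where it started, but `hand_in()` returned no verdict.

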